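# Cock the jar-lid dispenser and trip it for one lid

## Robot

A 7-joint arm with a two-finger parallel gripper is mounted at the origin on the work surface. World frame = base frame: x ahead of the robot, y to its left, z up, the work surface at z = 0. Lengths are in m, angles in rad, forces in N, time in s.
With the tool pointing down it reaches from about 0.35 to 0.9 m from the base axis. Payload 7.2 kg.
Tool frame: the origin (TCP) lies midway between the tips of the shut fingers; the grasp point (between the pads) lies 19 mm behind it; z points along the fingers, y is the line along which they close (so a half turn about z gives the same grasp; the last joint's range is limited). The gripper opens to 85 mm and grips with 20 to 120 N. Pads are 22 mm wide; open, the fingers measure 114 mm over their backs; the gripper's body (76 mm by 85 mm) begins 54 mm behind the grasp point. The pads swing forward as they close: fully open they stand 13 mm farther back than shut.
Start: joints at [-1.228, 0.411, -0.013, 1.596, 0.006, 1.134, -0.082], TCP at [0.25, 0.573, 0.231] pointing down, gripper open.
Joint ranges: [-2.95, 2.95], [-0.29, 1.99], [-1.47, 1.44], [0.14, 2.54], [-1.03, 4.17], [0.13, 1.85], [-2.86, 2.86]. Speed limits (rad/s): [2.39, 2.39, 3.01, 3.01, 3.14, 3.14, 3.14].

## Interface

Orientations are given as a unit quaternion [w, x, y, z].
In Python, from rig import r, imaging gives the robot as it stands. Calls block until the motion is done:
- r.move_pose(position, orientation): joint-space move of the TCP to a pose.
- r.line_to(position, rot=None, feed=0.15): straight line of the TCP; rot=None keeps the orientation; feed is the mean speed in m/s.
- r.move_j(angles): joint-space move.
- r.open_gripper() and r.gripper_close(strength=None): open the fingers fully, or close them until they stop; strength is the grip in N (None keeps the last).
- r.dwell(seconds).
- r.inverse_kinematics(position, orientation): joint angles nearest the present ones, or None.
- r.get_obs(): the state.
- imaging.capture(name): name is "side" or "top"; returns the picture (384x512x3 uint8, blue, green, red); there is no depth.
- imaging.calibration(name): a dict with "fx", "fy", "cx", "cy" (pixels), "k1" (the pictures are not rectified: a ray, as slopes to the right and down, at radius r is drawn at 1 + k1 r^2 times it, then the intrinsics apply), "origin" and "attitude" of the camera in the world. Camera axes: x right, y down, z forward; pixel columns grow to the right and rows downward; lengths in m; the calibration is good to about 2 mm. A picture is of the moment at which its call begins. calibration takes no time and is no camera call.
A pose or a line that the arm cannot do raises r.MotionError and nothing moves.
- r.close_job(): hands the job in; it is judged then, once.
The state is a dict: "time_s": time; "joints": joint angles; "joint_velocities": joint speeds; "joint_torque": joint torques, N m; "tcp_pos": TCP position; "orientation": TCP orientation; "wrist_force": force on the tool from outside, world axes, zero at the start; "moment": the same for the moment, N m; "finger_gap": finger opening in m; "grasp_force": force on a finger pad.
Only numpy, scipy, OpenCV 4.12 (cv2) and the standard library are available. Lean on these libraries where they do the work, as an engineer would, in place of code of your own. Each camera call takes 0.05 s, during which the arm holds its last target. There are 200 camera calls.

## Task

Get one jar lid out of the push-button lid dispenser on the aluminium shelf: with the loose dispenser pushed back flat against the shelf's rear upstand, swing its sprung red arm back by the black handle until the catch clicks in and holds the arm by itself, and take your hand off the arm. Then press the sloping green button, with the dispenser still flat against the upstand, so that the arm snaps forward and kicks the lowest lid out into the catch tray, and leave the dispenser standing there. Do not touch the lids, and leave the jars, caddy, spoon, mug and soap bottle where they are.

Things in the scene. Friction and masses are not known exactly. Their poses are not given: they have to be found in the camera images.
- dispenser: loose lid dispenser, white plastic on a blue base, 222 long (x) x 215 wide x 138 mm high, 0.75 kg. Origin: on its underside, on the clear lid magazine's axis; x to its back, y to its left, z up. Back face at x +100 mm, 85 high, y -110 to +105. In front of the mouth the catch tray: inside x -118 to -45, y +-48, floor z 8, rim z 30 mm. Three lids in the magazine. Slides on the shelf at 4 to 7 N
- shelf: fixed aluminium shelf 940 mm long. Origin: middle of the upstand's front face, at counter height; x to the back, y left. Deck top at z 30 mm, x -290 to 0. Upstand, the stop: upright plate 95 mm high above the deck, its front face at x 0. Overhead a slotted tier, underside z 255, front edge at x -70 mm: it overhangs the dispenser's back, so tools must reach in under it tilted
- dispenser_back (a point): middle of the lower edge of the dispenser's back face, on the deck; flat against the upstand it lies at x 0 of the shelf
- handle (a point): point on the axis of the arm's handle: an upright black post 18 mm in diameter standing 40 mm above the red arm. The point lies 18 mm above the arm's top face and 22 mm below the post's top; 85 mm from the arm's pivot
- pivot (a point): point on the upright pivot axis of the red arm, at the left back of the dispenser, 23 mm lower than the handle point
- kickarm (a joint): swing of the red arm about its upright pivot, rad: 0 forward (at rest), growing counter-clockwise from above, handle going to the back. Handle force 4 N at the start, 6.5 N at the catch; from 0.52 to 0.65 rad the sear adds up to about 5 N, then lets go with a click. Caught and held at 0.70; end stop 0.76. The arm carries the black kicker under the lids; cocked, the lowest lid drops in front of it
- button_top (a point): centre of the face of the green push button, 30 mm in diameter, on the right of the dispenser. Its face slopes 35 degrees down to the front: it is pressed along a line 35 degrees from vertical, down and to the back (dispenser's x +0.574, z -0.819)
- button (a joint): travel of the green button along its slope, m: 0 out, 0.010 fully in; spring 2 N to 4.5 N. It is the sear: the arm pushes it in by itself for a moment as it is cocked, and with the arm cocked it lets the arm go at about 6 mm
- lid0_center (a point): centre of the lowest lid, the one to deliver: a disc 66 mm in diameter, 14 mm thick, 20 g; at first lying on the kicker
- lid1_center (a point): centre of the middle lid, same size; stays in the magazine
- lid2_center (a point): centre of the top lid, same size; stays in the magazine
- jar0_mid (a point): middle of a capped glass jar, 68 mm in diameter, 115 high, in the dish rack (250 x 104 mm, fixed on the shelf); leave it
- jar1_mid (a point): middle of the second capped glass jar in the rack, same size; leave it
- jar2_mid (a point): middle of the third capped glass jar in the rack, same size; leave it
- caddy_mid (a point): middle of the white plastic brush caddy, 85 x 75 x 105 mm high, brushes up to 200 mm, loose on the shelf; leave it
- spoon_mid (a point): middle of the wooden-handled silicone spoon, 185 mm long, lying on the shelf near the caddy; leave it
- mug_mid (a point): middle of the blue mug, 80 mm in diameter, 90 high, on the counter; leave it
- soap_mid (a point): middle of the green soap bottle, 64 mm in diameter, 180 high, on the counter; leave it
Mind the look-alikes: they are no part of the job. What is shaped like the part that bears lid2_center but orange or turquoise is not meant.

How it is judged:
On the way, in this order (a step that is already met when the one before it is completed fails the run):
1. the arm is cocked and held by its catch with no hand on it, the dispenser flat against the upstand (value of joint kickarm between 0.66 and 0.74 rad and value of joint button below 0.002 m and contact force between the fingers and kickarm_c3 below 0.3 N and contact force between the fingers and kickarm_c1 below 0.3 N and x of dispenser_back in the frame of shelf above -0.005 m and angle between the x axis of dispenser and the x axis of shelf, either way round below 0.04 rad), for 0.3 s.
2. the button is pressed in with the dispenser flat against the upstand (value of joint button above 0.005 m and x of dispenser_back in the frame of shelf above -0.005 m and angle between the x axis of dispenser and the x axis of shelf, either way round below 0.04 rad), for 0.02 s.
At the end, for the whole second after the job is handed in: The lowest lid lies flat in the catch tray, the other two are still in the magazine, the arm is forward (under 0.05 rad), the button is out (under 2 mm), and the dispenser stands upright, at rest and flat against the upstand (within 5 mm and 0.04 rad) (value of joint kickarm below 0.05 rad and value of joint button below 0.002 m and x of dispenser_back in the frame of shelf above -0.005 m and angle between the x axis of dispenser and the x axis of shelf, either way round below 0.04 rad and angle between dispenser's own z axis and vertical below 0.06 rad and x of lid0_center in the frame of dispenser between -0.11 and -0.065 m and z of lid0_center in the frame of dispenser below 0.03 m and angle between lid0_center's own z axis and vertical below 0.15 rad and horizontal distance between each of lid1_center, lid2_center and dispenser below 0.02 m and z of lid1_center in the frame of dispenser between 0.024 and 0.09 m and z of lid2_center in the frame of dispenser between 0.024 and 0.09 m and linear speed of dispenser below 0.02 m/s); the robot touches nothing.
It fails at once if a jar, the caddy, the spoon, the mug or the soap bottle is moved by more than 20 mm (distance of any of jar0_mid, jar1_mid, jar2_mid, caddy_mid, spoon_mid, mug_mid, soap_mid from where it was at the start of the episode above 0.02 m).
It fails at once if a lid is touched by the robot (contact force between any of the fingers, the arm and lid0 above 0.3 N or contact force between any of the fingers, the arm and lid1 above 0.3 N or contact force between any of the fingers, the arm and lid2 above 0.3 N).
It also fails if it takes over 58 s, if anything falls off the work surface, if the arm or the gripper's body presses on something with over 40 N, if the wrist force passes 120 N, or if a joint passes its speed limit or range.

## Working session

There is one attempt and no reset: what is moved stays moved. The work goes in short steps, each a Python script; the robot and the scene stay as the last script left them, time stands still between calls to the robot, and variables do not carry over. Pictures are saved under pics/ and viewed, at most 10 in all, crops included, and the job is handed in when it is done.

```bash
mkdir -p pics; ls; python3 - <<'E'
from rig import r, imaging
import cv2
for n in("side","top"):
    cv2.imwrite(f"pics/{n}0.png",imaging.capture(n)); c=imaging.calibration(n); print(n,c)
print(r.get_obs())
E
```

```text
pics
side {'fx': 373.4142532937244, 'fy': 373.4142532937244, 'cx': 250.11194522209382, 'cy': 191.48044503922418, 'k1': -0.08590400421390043, 'origin': array([-0.18022452,  0.81623131,  1.06536584]), 'attitude': array([ 0.15034155, -0.33066702,  0.84473979, -0.39302854])}
top {'fx': 406.2659116286684, 'fy': 406.2659116286684, 'cx': 249.7206517272488, 'cy': 189.27441759988878, 'k1': -0.01299465742510681, 'origin': array([ 0.48609711, -0.00743077,  1.4865658 ]), 'attitude': array([ 0.02196434, -0.70384494,  0.70977722, -0.01833479])}
{'time_s': 0.1, 'joints': array([-1.22814292,  0.41184572, -0.01273567,  1.59693445,  0.00562595,
        1.13430413, -0.08219771]), 'joint_velocities': array([-9.21645648e-04, -1.72193869e-03, -4.45417939e-05, -2.81186304e-03,
        1.41484619e-04,  1.23335542e-03,  7.61691549e-04]), 'joint_torque': array([ 2.23732379e-03, -6.01829767e+01,  6.84167258e-01, -3.00092518e+01,
        1.40294078e-02,  6.32806536e-03, -2.57780289e-05]), 'tcp_pos': array([0.2494748 , 0.57257612, 0.23053157]), 'orientation': array([-9.09394053e-05,  2.03955957e-01,  9.78979794e-01, -7.22200304e-04]), 'wrist_force': array([ 0.95867735,  0.57863673, -0.57085768]), 'moment': array([0.02399307, 0.00747087, 0.00193773]), 'grasp_force': 0.0, 'finger_gap': 0.0857103167735008}
```

View pics/side0.png

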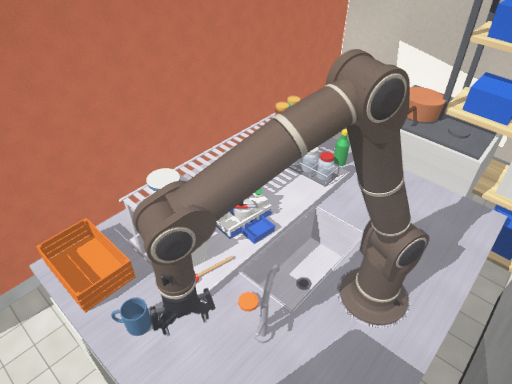

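View pics/top0.png

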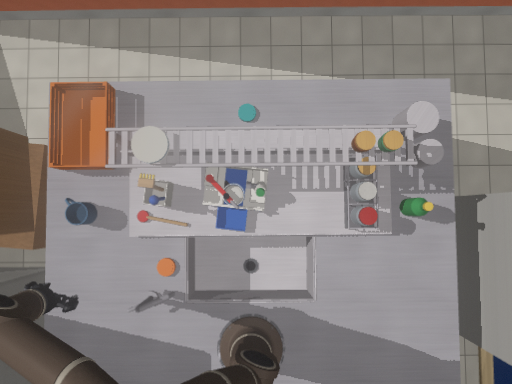

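The top view shows the dispenser at about (237,195), with the red arm running (208,178)–(230,202), the green button at (260,192) and the slotted tier behind it. In the side view the robot arm hides part of the dispenser. I'll enlarge both.

```bash
python3 - <<'E'
import cv2, numpy as np
t=cv2.imread("pics/top0.png")[150:245,130:290]; s=cv2.imread("pics/side0.png")[170:250,200:300]
a=cv2.resize(t,None,fx=5,fy=5,interpolation=cv2.INTER_CUBIC)
cv2.imwrite("pics/c0.png",a)
cv2.imwrite("pics/c1.png",cv2.resize(s,None,fx=6,fy=6,interpolation=cv2.INTER_CUBIC))
E
```

```text
(no output)
```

View pics/c0.png

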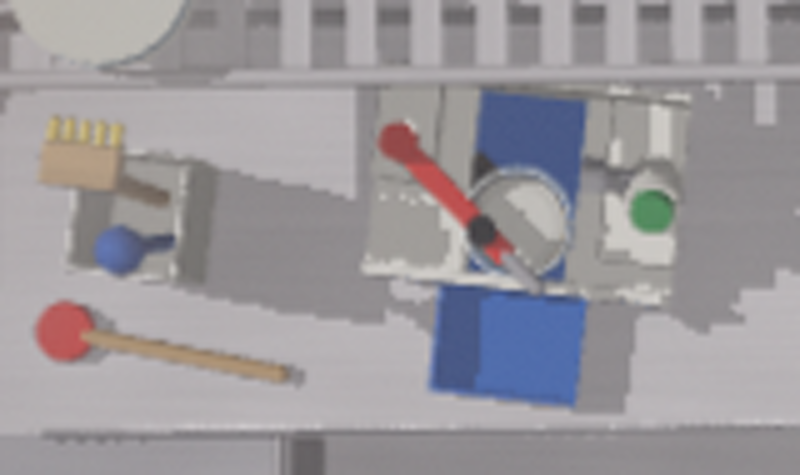

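View pics/c1.png

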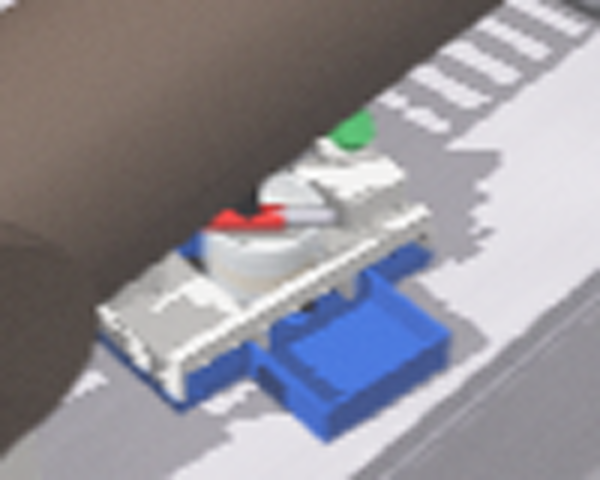

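Pixel positions in the full-size top image:
- Pivot: about (209.8,178.2)
- Handle post top: (226.4,196)
- Green button: (260.4,192.4)
- Tray front edge: (216.4,228) to (245.4,231.2)
- Deck front edge: about row 236

The dispenser is yawed by roughly -0.1 rad. Next I'll turn these into positions.

```bash
cat > h.py <<'E'
from rig import r, imaging
import cv2, numpy as np
from scipy.spatial.transform import Rotation as R
def ray(n,px):
    c=imaging.calibration(n)
    K=np.array([[c["fx"],0,c["cx"]],[0,c["fy"],c["cy"]],[0,0,1]])
    d=cv2.undistortPoints(np.array([[px]],float),K,np.array([c["k1"],0,0,0.]))[0,0]
    w,x,y,z=c["attitude"]; 
    v=R.from_quat([x,y,z,w]).apply([d[0],d[1],1]); return np.array(c["origin"]),v
def onz(n,px,z):
    o,v=ray(n,px); return o+v*(z-o[2])/v[2]
def tri(pa,pb):
    (a,u),(b,v)=ray("side",pa),ray("top",pb)
    s=np.linalg.lstsq(np.c_[u,-v],b-a,rcond=None)[0]
    p,q=a+u*s[0],b+v*s[1]; return (p+q)/2,np.linalg.norm(p-q)
def green(img,lo=(50,80,60),hi=(80,255,255)):
    m=cv2.inRange(cv2.cvtColor(img,cv2.COLOR_BGR2HSV),lo,hi)
    n,_,st,ce=cv2.connectedComponentsWithStats(m); return [(ce[i].round(1),st[i,4]) for i in range(1,n) if st[i,4]>8]
def quat(tilt,yaw):
    # tool z tilted forward by tilt along heading yaw; tool y horizontal, x close to 'up/back'
    zc=np.array([np.sin(tilt)*np.cos(yaw),np.sin(tilt)*np.sin(yaw),-np.cos(tilt)])
    yc=np.array([-np.sin(yaw),np.cos(yaw),0]); 
    out=[]
    for s in (1,-1):
        q=R.from_matrix(np.c_[np.cross(s*yc,zc),s*yc,zc]).as_quat(); out.append(np.r_[q[3],q[:3]])
    return out
E
python3 - <<'E'
from h import *
np.set_printoptions(precision=4,suppress=True)
t=cv2.imread("pics/top0.png"); s=cv2.imread("pics/side0.png")
gt,gs=green(t),green(s); print(gt,gs)
print("btn",tri((259,191.7),(260.4,192.4)))
print("piv",onz("top",(209.8,178.2),.123),"handle",onz("top",(226.4,196),.165))
print("tray L,R",onz("top",(216.4,228),.06),onz("top",(245.4,231.2),.06))
print("plate front L,R",onz("top",(130+363/5,150+265/5),.115),onz("top",(130+670/5,150+300/5),.115))
print("plate back L,R",onz("top",(130+370/5,150+85/5),.115),onz("top",(130+690/5,150+97/5),.115))
g=cv2.cvtColor(t,cv2.COLOR_BGR2GRAY).astype(float)
for c in (150,200,300,340):
    for a,b in ((150,172),(228,242)):
        d=np.diff(g[a:b,c-1:c+2].mean(1)); print(c,[(a+i+.5,round(d[i])) for i in np.argsort(-abs(d))[:4]])
print("tier edge",onz("top",(150,166),.26),onz("top",(340,164.5),.26)); print("deck",onz("top",(150,236.3),.03),onz("top",(240,236),.03))
for p in ([.5,.05,.146],[.56,0,.146]):
  for q in quat(np.radians(45),-.3): print(r.inverse_kinematics(p,q))
E
```

```text
[(array([259.9, 192. ]), np.int32(44)), (array([413.5, 206.6]), np.int32(353))] [(array([341.3, 150.6]), np.int32(342)), (array([258.6, 191.5]), np.int32(31))]
btn (array([ 0.5522, -0.0379,  0.1133]), np.float64(0.003560840354151522))
piv [0.6025 0.1334 0.123 ] handle [0.5402 0.0752 0.165 ]
tray L,R [0.4328 0.1173 0.06  ] [0.4208 0.0159 0.06  ]
plate front L,R [0.5193 0.1588 0.115 ] [ 0.494  -0.0483  0.115 ]
plate back L,R [0.6415 0.1539 0.115 ] [ 0.6313 -0.0632  0.115 ]
150 [(np.float64(162.5), -29), (np.float64(164.5), 22), (np.float64(167.5), 22), (np.float64(161.5), -14)]
150 [(np.float64(236.5), -24), (np.float64(235.5), -24), (np.float64(237.5), 15), (np.float64(238.5), 14)]
200 [(np.float64(167.5), 21), (np.float64(165.5), -20), (np.float64(163.5), 15), (np.float64(162.5), -14)]
200 [(np.float64(235.5), -43), (np.float64(236.5), 14), (np.float64(234.5), -10), (np.float64(231.5), 2)]
300 [(np.float64(165.5), -26), (np.float64(162.5), 23), (np.float64(164.5), -23), (np.float64(153.5), 21)]
300 [(np.float64(234.5), -60), (np.float64(235.5), 15), (np.float64(232.5), 3), (np.float64(238.5), -1)]
340 [(np.float64(153.5), 26), (np.float64(164.5), -24), (np.float64(161.5), 18), (np.float64(165.5), 15)]
340 [(np.float64(234.5), -38), (np.float64(233.5), -21), (np.float64(235.5), 15), (np.float64(236.5), 15)]
tier edge [0.6296 0.3012 0.26  ] [ 0.629  -0.2759  0.26  ]
deck [0.4039 0.3577 0.03  ] [0.4025 0.0358 0.03  ]
[ 0.4673  0.4626 -1.229   2.4743  1.7296  1.0284 -0.7908]
[-0.5913  0.1952 -0.0135  2.5296  1.7722  0.6056  2.1673]
[-0.7397  0.2619  0.4284  2.4661  2.1182  0.4029 -1.1283]
[-0.7128  0.2592  0.3966  2.4646  2.1046  0.4104  2.0282]
```

```bash
python3 - <<'E'
from h import *
np.set_printoptions(precision=3,suppress=True)
o=r.get_obs()
down=min(quat(0,0),key=lambda q:-abs(np.dot(q,o["orientation"])))
r.move_pose([.45,.2,.40],down); r.gripper_close(20)
r.move_pose([.385,.045,.22],down)
print(r.get_obs()["joints"],r.get_obs()["time_s"])
for t in (35,40,45):
  for q in quat(np.radians(t),-.2)+quat(np.radians(t),0):
    for p in ([.56,.06,.16],[.63,.04,.16],[.60,-.04,.13]):
      print(t,p,q.round(2),r.inverse_kinematics(p,q))
E
```

```text
[-0.529 -0.005  0.288  2.151  0.002  0.994  1.33 ] 3.5083
35 [0.56, 0.06, 0.16] [ 0.3   0.1   0.95 -0.03] [-0.697  0.189  0.337  2.323  1.162  0.283 -0.089]
35 [0.63, 0.04, 0.16] [ 0.3   0.1   0.95 -0.03] [-0.79   0.319  0.598  2.198  0.6    0.148  0.533]
35 [0.6, -0.04, 0.13] [ 0.3   0.1   0.95 -0.03] [ 0.247  0.321 -0.424  2.25   1.578  0.31  -0.23 ]
35 [0.56, 0.06, 0.16] [ 0.03  0.95 -0.1   0.3 ] [-1.178  0.259  0.916  2.347  0.756  0.135 -2.833]
35 [0.63, 0.04, 0.16] [ 0.03  0.95 -0.1   0.3 ] [-1.111  0.456  1.047  2.212 -0.971  0.182 -1.082]
35 [0.6, -0.04, 0.13] [ 0.03  0.95 -0.1   0.3 ] [-0.106  0.289 -0.015  2.272  1.608  0.186  2.841]
35 [0.56, 0.06, 0.16] [0.3  0.   0.95 0.  ] [-0.485  0.167  0.207  2.343  1.236  0.139  0.087]
35 [0.63, 0.04, 0.16] [0.3  0.   0.95 0.  ] [-0.199  0.271 -0.007  2.189  0.975  0.144  0.432]
35 [0.6, -0.04, 0.13] [0.3  0.   0.95 0.  ] [ 0.833  0.488 -1.03   2.228  1.624  0.415  0.08 ]
35 [0.56, 0.06, 0.16] [-0.    0.95  0.    0.3 ] None
35 [0.63, 0.04, 0.16] [-0.    0.95  0.    0.3 ] [-0.199  0.271 -0.007  2.189  0.975  0.144 -2.709]
35 [0.6, -0
[... 1693 characters left out ...]
.004  0.36   2.254]
45 [0.6, -0.04, 0.13] [ 0.04  0.92 -0.09  0.38] [-0.193  0.32   0.038  2.4    2.493  0.406  1.913]
45 [0.56, 0.06, 0.16] [0.38 0.   0.92 0.  ] [ 0.714  0.459 -1.221  2.407  1.985  0.695 -0.517]
45 [0.63, 0.04, 0.16] [0.38 0.   0.92 0.  ] [ 0.759  0.607 -1.228  2.266  1.957  0.723 -0.311]
45 [0.6, -0.04, 0.13] [0.38 0.   0.92 0.  ] [ 0.97   0.656 -1.225  2.349  2.16   0.655 -0.338]
45 [0.56, 0.06, 0.16] [-0.    0.92  0.    0.38] [-0.614  0.194  0.305  2.478  2.555  0.325  1.867]
45 [0.63, 0.04, 0.16] [-0.    0.92  0.    0.38] [-0.318  0.283  0.103  2.326  2.619  0.271  1.901]
45 [0.6, -0.04, 0.13] [-0.    0.92  0.    0.38] [ 0.663  0.431 -0.798  2.363  2.461  0.443  2.362]
```

```bash
python3 - <<'E'
from h import *
np.set_printoptions(precision=3,suppress=True)
r.line_to([.385,.045,.043],feed=.12)
f0=r.get_obs()["wrist_force"]; x=.405
r.line_to([x,.045,.043],feed=.1)
while x<.50:
    x+=.004; r.line_to([x,.045,.043],feed=.04)
    o=r.get_obs(); f=o["wrist_force"]-f0; print(round(x,3),o["tcp_pos"],f)
    if f[0]<-16: break
r.dwell(.2); o=r.get_obs(); print(o["tcp_pos"],o["wrist_force"]-f0,o["time_s"])
E
```

```text
0.409 [0.409 0.045 0.043] [ 0.808  0.353 -0.408]
0.413 [0.413 0.045 0.043] [0.709 0.468 0.199]
0.417 [0.417 0.045 0.043] [-0.964  0.013 -0.258]
0.421 [0.421 0.045 0.043] [-0.437 -0.212 -0.227]
0.425 [0.425 0.045 0.043] [ 0.179 -0.387 -0.018]
0.429 [0.429 0.045 0.043] [-0.886  0.135 -0.289]
0.433 [0.433 0.045 0.043] [ 0.014 -0.597 -0.241]
0.437 [0.437 0.045 0.043] [-0.735 -0.038  0.136]
0.441 [0.441 0.045 0.043] [-0.756 -0.215 -0.189]
0.445 [0.445 0.045 0.043] [-0.366  0.11   0.075]
0.449 [0.449 0.045 0.043] [-0.68  -0.416 -0.563]
0.453 [0.453 0.045 0.043] [-2.255 -0.426 -0.295]
0.457 [0.456 0.045 0.043] [-3.964 -0.999  0.511]
0.461 [0.46  0.044 0.043] [-3.524 -2.132 -0.492]
0.465 [0.463 0.044 0.042] [-7.074 -1.905 -0.094]
0.469 [0.463 0.044 0.042] [-16.319  -1.716   6.511]
[0.463 0.044 0.042] [-16.711  -0.664   5.521] 9.6833
```

```bash
python3 - <<'E'
from h import *
t,s=imaging.capture("top"),imaging.capture("side")
cv2.imwrite("pics/t1.png",t);cv2.imwrite("pics/s1.png",s)
a=cv2.resize(t[140:245,170:290],None,fx=5,fy=5,interpolation=cv2.INTER_CUBIC)[:480]
b=cv2.resize(s[150:280,180:330],None,fx=4,fy=4,interpolation=cv2.INTER_CUBIC)[:480]
m=np.zeros((600,800,3),np.uint8)
a=cv2.resize(a,(400,320));b=cv2.resize(b,(400,320)); cv2.imwrite("pics/m1.png",np.hstack([a,b]))
E
```

```text
(no output)
```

View pics/m1.png

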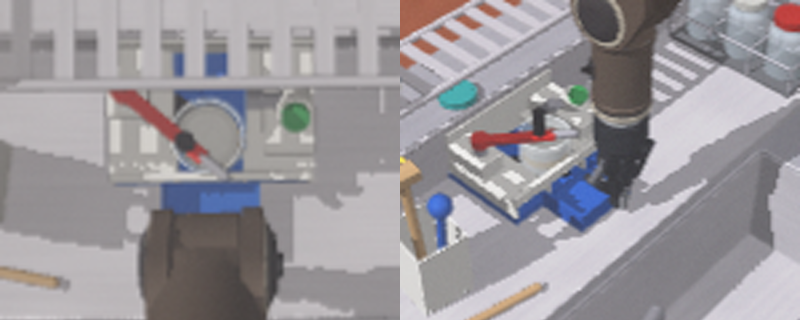

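The dispenser has moved back under the tier and its edges now look parallel to the tier edge. I'll back off and measure yaw, handle and button.

```bash
python3 - <<'E'
from h import *
np.set_printoptions(precision=4,suppress=True)
r.line_to([.41,.045,.043],feed=.15); r.line_to([.36,-.02,.30],feed=.3)
t,s=imaging.capture("top"),imaging.capture("side")
cv2.imwrite("pics/t2.png",t);cv2.imwrite("pics/s2.png",s)
a=cv2.resize(t[150:230,195:275],(560,560),interpolation=cv2.INTER_CUBIC)
cv2.imwrite("pics/t2c.png",a)
b=cv2.resize(s[165:255,190:310],(800,600),interpolation=cv2.INTER_CUBIC)
cv2.imwrite("pics/s2c.png",b)
gt=[g for g in green(t) if 240<g[0][0]<280];gs=[g for g in green(s) if 230<g[0][0]<290]; print(gt,gs)
if gt and gs: print("btn",tri(gs[0][0],gt[0][0]))
print(r.get_obs()["time_s"],r.get_obs()["wrist_force"])
E
```

```text
[(array([258.5, 174.9]), np.int32(34))] [(array([246.4, 185. ]), np.int32(36))]
btn (array([ 0.6122, -0.0312,  0.1179]), np.float64(0.0010651687157746885))
11.475 [-0.3361 -0.3405 -0.4439]
```

View pics/t2c.png

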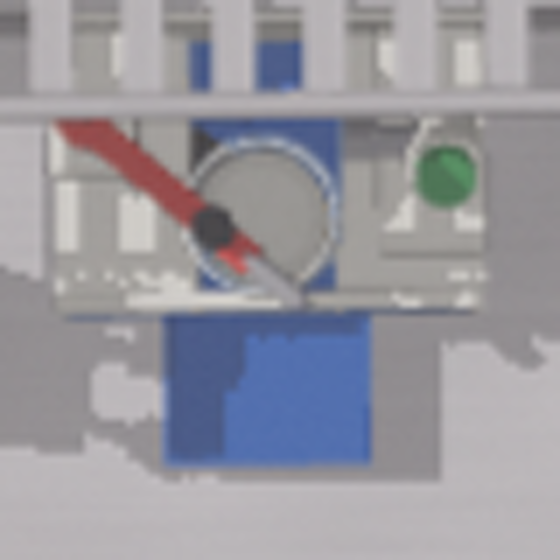

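View pics/s2c.png

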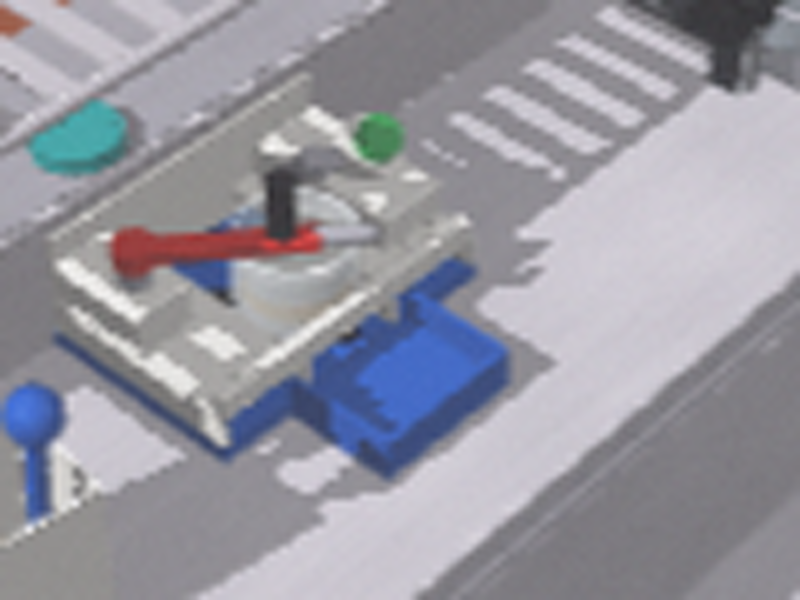

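The dispenser is flat: the tray front edge is level at crop row 465. The post top is at top-image px (225.6,182.6) and side-image px (232.3,190.8), and the post foot is at side-image px (232.75,200.7). Next I'll cock the arm.

```bash
cat >> h.py <<'E'
def spin(piv,ang0,psi,th,z,off):
    a=ang0+th; h=np.array([np.cos(psi),np.sin(psi)])
    return np.r_[piv+.085*np.array([np.cos(a),np.sin(a)])-off*h,z]
E
python3 - <<'E'
from h import *
np.set_printoptions(precision=4,suppress=True)
top,e=tri((232.3,190.8),(225.6,182.6)); print("post top",top,e)
print("foot at h",onz("side",(232.75,200.7),.128), "trayfront L/R",onz("top",(195+165/7,150+465/7),.06),onz("top",(195+371/7,150+465/7),.06))
hd=onz("top",(225.6,182.6),.168)[:2]; print("handle",hd)
hd=(hd+top[:2])/2
a0=np.radians(-130.1); piv=hd-.085*np.array([np.cos(a0),np.sin(a0)]); print("piv",piv)
psi=-.26; np.save("piv.npy",np.r_[piv,a0,psi])
P=spin(piv,a0,psi,0,.142,.0175+.02); 
for t in (40,42,38):
  for q in quat(np.radians(t),psi): print(t,q,r.inverse_kinematics(P,q))
E
```

```text
post top [0.5832 0.0768 0.1708] 0.0011435041192894115
foot at h [0.5771 0.0812 0.128 ] trayfront L/R [0.4731 0.1095 0.06  ] [0.4723 0.0064 0.06  ]
handle [0.5838 0.0774]
piv [0.6382 0.1421]
40 [ 0.3391  0.1218  0.9318 -0.0443] [-0.7094  0.2443  0.1843  2.3812  1.5757  0.4361 -0.6889]
40 [ 0.0443  0.9318 -0.1218  0.3391] [-0.7029  0.2442  0.1769  2.3808  1.5754  0.438   2.4533]
42 [ 0.3553  0.121   0.9257 -0.0465] [-0.668   0.2533  0.1156  2.3987  1.6718  0.4872 -0.8001]
42 [ 0.0465  0.9257 -0.121   0.3553] [-0.7103  0.2539  0.1639  2.4013  1.6759  0.4746  2.3351]
38 [ 0.3228  0.1226  0.9375 -0.0422] [-0.7644  0.2389  0.2688  2.3637  1.4563  0.3871 -0.5554]
38 [ 0.0422  0.9375 -0.1226  0.3228] [-0.6937  0.2368  0.1876  2.3595  1.4588  0.408   2.5866]
```

```bash
python3 - <<'E'
from h import *
np.set_printoptions(precision=4,suppress=True)
*piv,a0,psi=np.load("piv.npy"); piv=np.array(piv); q=quat(np.radians(42),psi)[0]; Z=.142
P=spin(piv,a0,psi,0,Z,.06); r.move_pose(P+[-.03,0,.10],q)
r.line_to(P,feed=.15); r.line_to(spin(piv,a0,psi,0,Z,.024),feed=.08)
f0=r.get_obs()["wrist_force"]; h=np.array([np.cos(psi),np.sin(psi)])
for th in np.arange(0,.80,.05):
    p=spin(piv,a0,psi,th,Z,.0175); r.line_to(p,feed=.05)
    o=r.get_obs(); f=o["wrist_force"]-f0; print(round(th,2),p-o["tcp_pos"],f,round(-f[:2]@h,1),round(o["time_s"],1))
    if -f[:2]@h>17: break
    if abs(th-.65)<.02: cv2.imwrite("pics/s3.png",imaging.capture("side"))
t,s=imaging.capture("top"),imaging.capture("side")
cv2.imwrite("pics/t4.png",t);cv2.imwrite("pics/s4.png",s)
a=cv2.resize(t[140:230,195:275],(400,450),interpolation=cv2.INTER_CUBIC)
b=cv2.resize(s[165:255,200:280],(400,450),interpolation=cv2.INTER_CUBIC)
cv2.imwrite("pics/m4.png",np.hstack([a,b]))
E
```

```text
0.0 [-0.0001  0.0001  0.    ] [ 0.4544 -0.7225 -0.0357] -0.6 14.7
0.05 [0.0001 0.0001 0.0001] [ 0.0579  0.7837 -0.3211] 0.1 14.9
0.1 [ 0.0004 -0.0001  0.0003] [-3.8113  0.903   1.6692] 3.9 15.2
0.15 [0.0006 0.0002 0.0005] [-5.2556  0.7096  1.2623] 5.3 15.4
0.2 [0.0008 0.0002 0.0007] [-5.506   1.5082 -1.0744] 5.7 15.7
0.25 [0.0008 0.0002 0.0007] [-4.5743  0.0009 -1.8856] 4.4 15.9
0.3 [0.0007 0.0002 0.0006] [-5.6734 -0.4303 -1.5496] 5.4 16.2
0.35 [0.0007 0.0001 0.0005] [-5.3606 -0.2144 -1.8496] 5.1 16.4
0.4 [0.0006 0.     0.0005] [-5.1319  0.4502 -2.161 ] 5.1 16.7
0.45 [ 0.0005 -0.0001  0.0004] [-5.5909  0.541  -1.243 ] 5.5 16.9
0.5 [ 0.0005 -0.0001  0.0003] [-5.3773  1.0417 -1.0794] 5.5 17.2
0.55 [ 0.0005 -0.0001  0.0003] [-5.6546  0.7965 -0.3502] 5.7 17.4
0.6 [ 0.0007 -0.0001  0.0004] [-6.1    0.749 -1.117] 6.1 17.7
0.65 [ 0.001  -0.      0.0006] [-7.4691 -0.0466 -1.0761] 7.2 17.9
0.7 [ 0.0013 -0.      0.0009] [-8.1165 -0.4491 -1.1944] 7.7 18.2
0.75 [-0.0001 -0.0003 -0.0002] [-2.0526  0.9873 -0.5608] 2.2 18.5
```

View pics/m4.png

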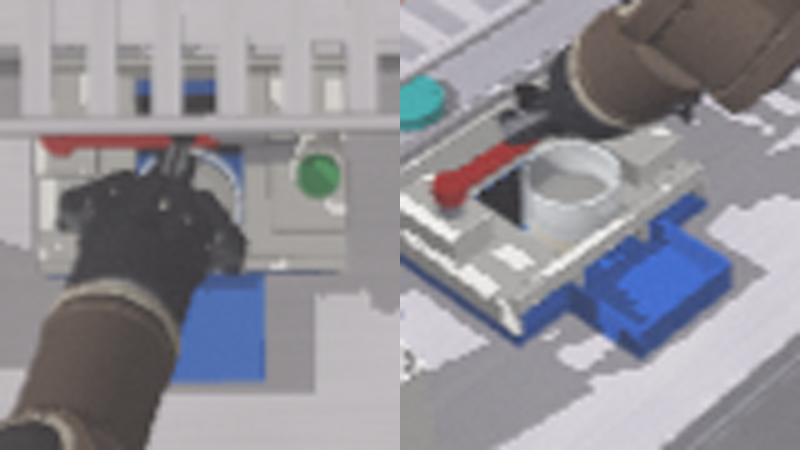

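The top view shows the arm lying nearly along -y, and the force dropped from 8 N to 2 N, so the catch has probably clicked. I'll nudge it a little further, then back off and check that it holds.

```bash
python3 - <<'E'
from h import *
np.set_printoptions(precision=4,suppress=True)
*piv,a0,psi=np.load("piv.npy"); piv=np.array(piv); Z=.142; h=np.array([np.cos(psi),np.sin(psi)])
for th in (.77,.79):
    r.line_to(spin(piv,a0,psi,th,Z,.0175),feed=.04); r.dwell(.1); f=r.get_obs()["wrist_force"]; print(th,f,-f[:2]@h)
    if -f[:2]@h>12: break
r.line_to(spin(piv,a0,psi,.75,Z,.07),feed=.08); r.line_to(spin(piv,a0,psi,.75,Z+.06,.15),feed=.2)
r.move_pose([.45,-.07,.27],quat(np.radians(35),0)[0])
print(r.get_obs()["time_s"],r.get_obs()["joints"])
t,s=imaging.capture("top"),imaging.capture("side")
cv2.imwrite("pics/t5.png",t);cv2.imwrite("pics/s5.png",s)
a=cv2.resize(t[140:230,195:275],(400,450),interpolation=cv2.INTER_CUBIC)
b=cv2.resize(s[165:255,200:280],(400,450),interpolation=cv2.INTER_CUBIC)
cv2.imwrite("pics/m5.png",np.hstack([a,b])); print(green(t),green(s))
E
```

```text
0.77 [-7.6048 -0.3693  0.2363] 7.254207745909386
0.79 [-7.1161  0.0418  1.5328] 6.88771452772347
22.5917 [-0.1173 -0.2586  0.1642  2.3916  0.0279  0.3965  1.6033]
[(array([258.5, 174.7]), np.int32(33)), (array([413.5, 206.7]), np.int32(356))] [(array([341.3, 151.1]), np.int32(323)), (array([246.4, 185. ]), np.int32(36))]
```

View pics/m5.png

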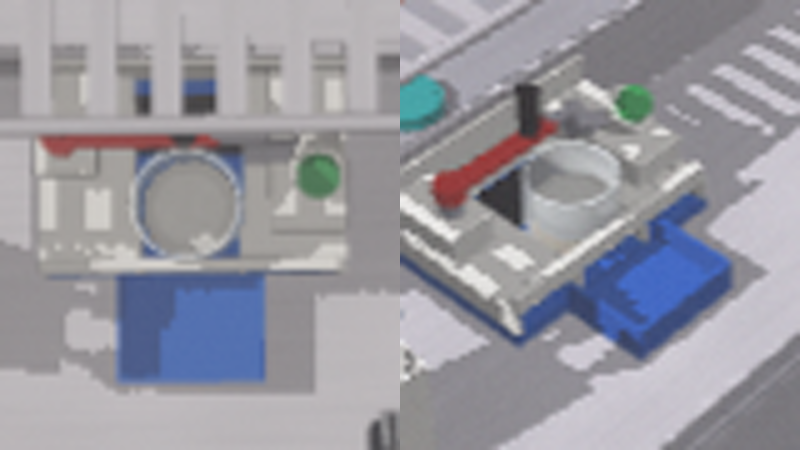

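The arm is cocked and holds by itself: the red arm lies along the rear at top-crop row 142, the post stands at the back, and the tray is level. Next I'll press the button.

```bash
python3 - <<'E'
from h import *
np.set_printoptions(precision=3,suppress=True)
B=np.array([.612,-.0315,.117]); n=np.array([.574,0,-.819])
j0=r.get_obs()["joints"]; best=None
for t in (35,33,31):
  for y in (0,-.1,-.2,.1):
    for q in quat(np.radians(t),y):
      a=r.inverse_kinematics(B-.04*n,q); b=r.inverse_kinematics(B+.012*n,q)
      if a is None or b is None: continue
      c=abs(a-j0).max()+3*abs(b-a).max()+(35-t)*.03
      if best is None or c<best[0]: best=(c,t,y,q,a,b)
print(best)
q=best[3]; r.move_j(best[4]); 
o=r.get_obs(); f0=o["wrist_force"]; print(o["tcp_pos"],B-.04*n,o["time_s"])
r.line_to(B-.008*n,feed=.08); s=-.008
while s<.016:
    s+=.002; r.line_to(B+s*n,feed=.03); o=r.get_obs(); f=o["wrist_force"]-f0; print(round(s,3),f,round(-f@n,1))
    if -f@n>9: break
r.dwell(.15); f=r.get_obs()["wrist_force"]-f0; print(f,-f@n)
r.line_to(B-.05*n,feed=.1); r.move_j(j0)
t,s=imaging.capture("top"),imaging.capture("side")
a=cv2.resize(t[140:230,195:275],(400,450),interpolation=cv2.INTER_CUBIC)
b=cv2.resize(s[165:255,200:280],(400,450),interpolation=cv2.INTER_CUBIC)
cv2.imwrite("pics/m6.png",np.hstack([a,b])); print(green(t),green(s),r.get_obs()["time_s"])
E
```

```text
(np.float64(2.163303666257074), 35, -0.1, array([ 0.3  ,  0.048,  0.953, -0.015]), array([ 0.914,  0.524, -1.231,  2.233,  1.557,  0.605,  0.03 ]), array([ 0.863,  0.721, -1.236,  2.198,  1.729,  0.752, -0.047]))
[ 0.589 -0.032  0.149] [ 0.589 -0.032  0.15 ] 24.0917
-0.006 [-0.517  1.185  0.016] 0.3
-0.004 [-1.653  1.252  0.766] 1.6
-0.002 [-1.334  2.294  2.662] 2.9
0.0 [-0.523  0.211 -0.578] -0.2
0.002 [-2.651 -2.151  2.405] 3.5
0.004 [-7.875 -2.415  8.251] 11.3
[-8.555 -3.283  7.906] 11.385707545030899
[(array([258.5, 174.9]), np.int32(33)), (array([413.6, 206.6]), np.int32(353))] [(array([341.2, 151.1]), np.int32(325)), (array([246.3, 184.9]), np.int32(35))] 28.4667
```

View pics/m6.png

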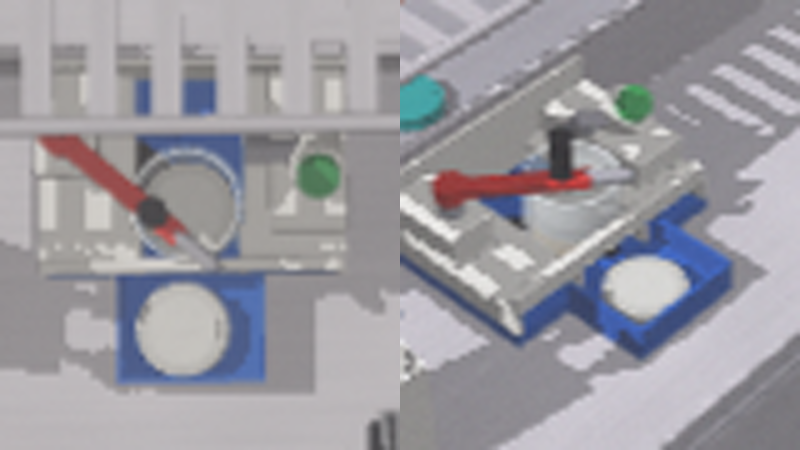

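The lid lies flat in the tray (top crop about (183,330)), the arm is forward, the button is out, and the dispenser hasn't shifted. Handing in.

```bash
python3 - <<'E'
from h import *
print(r.close_job())
E
```

```text
the job is handed in; nothing more can be done
None
```

I pushed the dispenser flat against the upstand, cocked the arm and pressed the button; the last picture shows one lid lying in the catch tray, the arm forward and the dispenser in place, and the job is handed in (no verdict was returned).

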